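# Seat the retaining ring of a sight glass with a pin spanner

### The arm

A 6-joint arm with a two-finger parallel gripper is mounted at the origin on a cart in front of the work surface, level with it; the furniture and walls round the work are solid. World frame = base frame: x ahead of the robot, y to its left, z up, the work surface at z = 0. Lengths are in m, angles in rad, forces in N, time in s.
With the tool pointing down it reaches from about 0.425 to 0.95 m from the base axis. Payload 3.5 kg.
Tool frame: the origin (TCP) lies at the very end of the fingers, on their centre line; the grasp point (between the pads) lies 19 mm behind it (grip_depth is the distance from the TCP to the grasp point, in m); x points along the fingers, z is the direction in which the jaws open and shut, and the axes are right-handed (so a half turn about x gives the same grasp; the last joint's range is limited). The gripper opens to 85 mm and grips with 20 to 120 N. Pads are 22 mm wide; open, the fingers measure 114 mm over their backs; the gripper's body (76 mm by 85 mm) begins 54 mm behind the grasp point. The pads swing forward as they close: fully open they stand 13 mm farther back than shut.
Start: joints at [1.107, 0.286, 1.577, -0, 1.279, -0.15], TCP at [0.208, 0.642, 0.231] pointing down, gripper open.
Joint ranges: [-2.77, 2.77], [-0.9, 2.22], [0.21, 2.48], [-1.53, 4.67], [0.24, 2.81], [-2.84, 2.84]. Speed limits (rad/s): [2.79, 2.79, 3.14, 3.14, 3.14, 3.14].

### API

Orientations are given as a unit quaternion [x, y, z, w].
In Python, from plant import get_state, read_camera, calibration, sign_off, recognise, grip_depth gives the robot as it stands. The module is installed in compiled form; this text tells all that it offers.
- The arm moves only by the tool servo_tool, never from a script. Its argument "deltas" is a list that holds one entry, the list of rows, each a list of 4 numbers: the shift along the world's x, y, z scaled (see below), then the turn about the world's z scaled (see below). In form: [[[tx, ty, tz, spin], ...]]. A call has exactly 5 rows; each row is the pose to reach, as a shift and turn from the pose commanded when the call began; what a row does not reach only later rows make up. The controller multiplies each number of a shift by 10 cm and each number of a turn by 90 degrees. A row lasts 1/10 s, in which the tool goes at most 50 mm and 8.59 degrees, less where a joint would pass 70% of its speed; a pose out of reach is approached as far as the arm can. A call with a number of a shift or a turn outside -1 to 1 is refused whole. A call with a gripper value outside its range is refused whole. "claw" is the gripper's target within -1 to 1 (fully open at 1, half-way at 0, shut at -1), set as the call begins (left out, the last holds). The fingers move at their own pace and stop on an object; "force" is the grip in N (left out, the last holds). Time passes only in rows, so rows that repeat a pose let the fingers close, or fill a call up. It gives the time, the measured TCP pose, the force and the opening at its end, in the units of the state.
- get_state(): the state, without advancing time (a new reading comes with each control period).
- read_camera(name): name is "scene" or "top" or "wrist"; returns the picture (400x640x3 uint8, blue, green, red); there is no depth.
- calibration(name): a dict with "intrinsics" (3x3 intrinsics, pixels), "R" (3x3) and "t" (3): a world point X has camera coordinates R X + t; the wrist camera has in their place "T_tool_cam" (4x4, takes a point from camera to tool coordinates, whose origin is the TCP and whose axes are the tool frame's). Camera axes: x right, y down, z forward; pixel columns grow to the right and rows downward; lengths in m; the calibration is good to about 2 mm. A picture is of the moment at which its call begins: read the wrist's pose just before it. calibration takes no time and is no camera call.
- sign_off(): hands the job in, once; it reports no verdict.
Trained networks look in the newest picture that a camera, given by its name, has taken for a name from the list of things; names that differ only in an ending like _2 or _b are one class to them, and where a whole thing is asked for, a point or a joint stands for the part that bears it (a point fixed in the world has none). Each returns a list of dicts, best first, with "p" (0 to 1); they miss things now and then, are a little off and sometimes report something else, mostly with a low value. They report only what shows in the picture. A call takes as long as a camera call.
- recognise(camera, query): "at" ([x, y, z] in m, in world coordinates, good to about 4 mm: the middle of the surface that is visible of it).
The state is a dict: "time": time; "qpos": joint angles; "dq": joint speeds; "joint_efforts": joint torques, N m; "eef_pos": TCP position; "tcp_rot": TCP orientation; "contact_force": force on the tool from outside, world axes, zero at the start; "wrist_torque": the same for the moment, N m; "opening": opening from 0.0 (shut) to 1.0 (fully open).
Only numpy, scipy, OpenCV 4.12 (cv2) and the standard library are available. Lean on these libraries where they do the work, as an engineer would, in place of code of your own. Each camera call takes 0.05 s, during which the arm holds its last target. There are 200 camera calls.

### The job

The brass retaining ring sunk in the round sight-glass cell has been left loose: take the blue-handled two-pin spanner from its stand, work its two pins into the ring's two holes and screw the ring clockwise (seen from above) until it is fully home against its stop. There is glass under the ring, so press and turn gently and never force it; do the turning with the spanner only. Then stand the spanner upright in its stand again, head seated in the cup, and leave the other things where they are.

Things in the scene. Friction and masses are not known exactly. Their poses are not given: they have to be found in the camera images.
- spanner_grip (a point): centre of the blue grip of the loose two-pin spanner (about 0.2 kg, upright in its stand at the start): a bar 18 mm along x, 30 mm along y, 50 mm high, taken from above with the fingers closing along x. z points up from pins to grip, y along the line of the two pins. The steel head, a disc 45 mm across, 8 mm thick, lies 37 to 45 mm under this point.
- spanner_foot (a point): point of the spanner half-way between its pin tips, 52 mm under the grip's centre; same axes. The pins stand at y = +13 and -13 mm, are 4.6 mm thick and 7 mm long under the head, tips tapered. A half turn gives the same fit.
- cell: fixed aluminium sight-glass cell on a grey square flange 104 mm wide, 10 mm high; body 80 mm across, rim 47 mm high, open bore 56 mm across. Origin in the middle of its underside, z up; a steel port sticks out of its side at +x (to 56 mm).
- ring_face (a point): centre of the brass ring's upper face, 9 mm under the cell's rim, 38 mm over the worktop; axes of the cell, not of the ring. Ring 51 mm across, 7 mm thick, two through holes 7 mm wide, 13 mm either side of its centre. Pins fully in: foot 6.5 mm below this face; pins beside the holes: foot level with it. Hole direction: see joint ring.
- ring (a joint): turn of the ring, rad, growing clockwise seen from above; 1.2 is home, a hard stop. Starts at 0.4 to 0.8, stays where left (thread friction about 0.12 N m; more than 0.6 N m strains the glass). It does not tell exactly where the holes are: at reading q their line is the cell's y axis turned clockwise by q, but off by up to 0.4 rad either way (thread start differs). Find them by eye or feel.
- stand_seat (a point): centre of the ledge inside the fixed round white stand, 20 mm above the worktop, z up. The spanner's head rests on it (foot 7 mm below, grip centre 45 mm above this point), pins hanging in the open middle, 38 mm across. The cup above the ledge is 53 mm across, its rim 6 mm above the ledge; 72 mm across at its foot. Any yaw will do.
- beaker: glass beaker 71 mm across, 90 mm high, a bystander; origin under its middle
- amber_bottle: amber reagent bottle 60 mm across, 118 mm high, a bystander; origin under its middle
- sample_can: white sample can with lid 55 mm across, 41 mm high, a bystander; origin under its middle
- tape: roll of tape 66 mm across, 18 mm high, a bystander; origin under its middle
- dish: clear petri dish 57 mm across, 12 mm high, a bystander; origin under its middle
- bung: red rubber bung 28 mm across, 24 mm high, a bystander; origin under its middle

How it is judged:
By the outcome, as a careful person would: the job done as asked, in the order asked, and still so for the second after the job is handed in, with the robot touching nothing.
It also fails if it takes over 67 s, if anything falls off the work surface, if the arm or the gripper's body presses on something with over 40 N, if the wrist force passes 120 N, or if a joint passes its speed limit or range.

## Working session

There is one attempt and no reset: what is moved stays moved. The work goes in short steps, Python scripts to look and compute and a tool call to move; the robot and the scene stay as the last step left them, time stands still between calls to the robot, and variables do not carry over. Pictures are saved under pics/ and viewed, about 8 in all and at most 12, crops included, and the job is handed in when it is done.

Besides the shell and the picture viewer there is one more tool, called after "Request:" by a JSON object that holds its "method" and its "body", one argument or row to a line. servo_tool: Moves the arm, as the interface text tells. Its arguments: {"type":"object","properties":{"deltas":{"type":"array"},"claw":{"type":"number"},"force":{"type":"number"}},"required":["deltas"]}

```bash
mkdir -p pics
python3 - <<'E'
from plant import *
import cv2
s=get_state();print({k:(v if not hasattr(v,'__len__') else [round(float(a),3) for a in v]) for k,v in s.items()},grip_depth)
for c in("scene","top"):
    im=read_camera(c);cv2.imwrite(f"pics/{c}0.png",im)
    for q in("spanner_grip","cell","ring_face","ring","stand_seat","beaker","amber_bottle","sample_can","tape","dish","bung"):
        try:print(c,q,[( [round(float(x),4) for x in d["at"]],round(d["p"],2)) for d in recognise(c,q)[:2]])
        except Exception as e:print(c,q,e)
k=calibration("wrist");print(k)
t=calibration("top");print(t)
a=cv2.imread("pics/scene0.png");b=cv2.imread("pics/top0.png")
cv2.imwrite("pics/a.png",cv2.resize(cv2.vconcat([a,b]),None,fx=.75,fy=.75,interpolation=cv2.INTER_AREA))
E
```

```text
{'time': 0.0, 'qpos': [1.107, 0.287, 1.578, -0.0, 1.279, -0.15], 'dq': [-0.001, -0.001, -0.001, -0.001, -0.001, -0.001], 'joint_efforts': [0.001, -40.597, -29.263, -0.0, 0.006, -0.0], 'eef_pos': [0.208, 0.641, 0.23], 'tcp_rot': [-0.416, 0.573, 0.415, 0.571], 'contact_force': [0.837, -0.169, -0.683], 'wrist_torque': [-0.008, -0.021, 0.028], 'opening': 1.001664641675707} 0.0187
scene spanner_grip [([0.5056, -0.1451, 0.052], 0.61), ([0.4643, 0.3996, 0.0408], 0.36)]
scene cell [([0.4938, 0.0897, 0.0194], 0.7)]
scene ring_face [([0.4985, 0.0891, 0.0176], 0.72)]
scene ring [([0.5178, 0.1124, 0.0378], 0.53)]
scene stand_seat [([0.4966, -0.1579, 0.016], 0.5)]
scene beaker [([0.7127, 0.0169, 0.0604], 0.87)]
scene amber_bottle [([0.3748, -0.3904, 0.0184], 0.41), ([0.5068, -0.1495, 0.0514], 0.38)]
scene sample_can [([0.4633, 0.4006, 0.0422], 0.49)]
scene tape [([0.3745, -0.3922, 0.0169], 0.95), ([0.516, 0.1139, 0.0382], 0.52)]
scene dish [([0.7259, -0.1971, -0.0051], 0.6)]
scene bung [([0.6948, 0.1642, 0.0244], 0.46)]
top spanner_grip [([0.5139, -0.1353, 0.0238], 0.63)]
top cell [([0.5135, 0.10
[... 702 characters left out ...]
[[-2.57943545e-04, -2.84048019e-01,  9.58810021e-01,
        -1.42467724e-01],
       [ 3.30600154e-04, -9.58810025e-01, -2.84047931e-01,
         7.24219891e-02],
       [ 9.99999912e-01,  2.43714410e-04,  3.41225176e-04,
        -4.74033150e-04],
       [ 0.00000000e+00,  0.00000000e+00,  0.00000000e+00,
         1.00000000e+00]])}
{'intrinsics': array([[401.8584333,   0.       , 315.6020485],
       [  0.       , 401.8584333, 204.1072577],
       [  0.       ,   0.       ,   1.       ]]), 'R': array([[ 0.02680078, -0.99962609,  0.00542272],
       [-0.99495102, -0.0271995 , -0.09660572],
       [ 0.09671709, -0.00280623, -0.99530796]]), 't': array([-0.00212584,  0.58248271,  1.21505946])}
```

View pics/a.png

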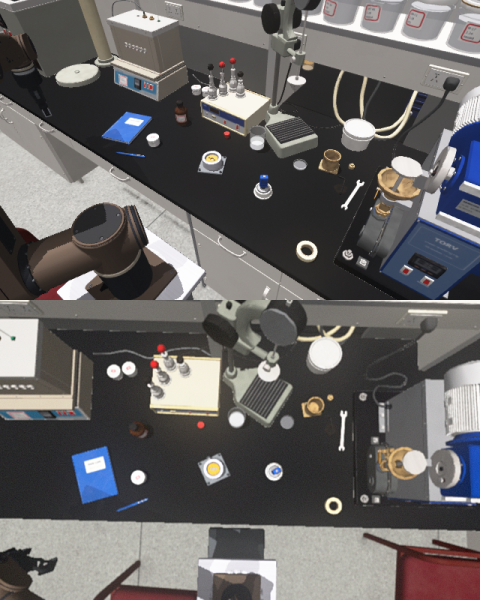

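The picture shows the cell with its flange at top-image pixel (284,224) and the stand with the blue grip at (365,228). I'll move over the cell for a close look with the wrist camera.

Request:
{"method": "servo_tool", "body": {
  "deltas": [
    [[0.25, -0.45, 0, 0], [0.51, -0.89, 0, 0], [0.51, -0.89, 0, 0], [0.51, -0.89, 0, 0], [0.51, -0.89, 0, 0]]
  ]
}}

```text
time: 1.7
eef_pos: [0.2592, 0.5537, 0.2318]
tcp_rot: [-0.415, 0.572, 0.416, 0.572]
contact_force: [0.1, -1.0, 0.1]
opening: 1.004
```

Request:
{"method": "servo_tool", "body": {
  "deltas": [
    [[0.25, -0.45, 0, 0], [0.51, -0.89, 0, 0], [0.51, -0.89, 0, 0], [0.51, -0.89, 0, 0], [0.51, -0.89, 0, 0]]
  ]
}}

```text
time: 2.2
eef_pos: [0.3099, 0.4653, 0.2316]
tcp_rot: [-0.416, 0.572, 0.416, 0.572]
contact_force: [0.4, -0.3, -0.4]
opening: 1.001
```

Request:
{"method": "servo_tool", "body": {
  "deltas": [
    [[0.25, -0.45, 0, 0], [0.51, -0.89, 0, 0], [0.51, -0.89, 0, 0], [0.51, -0.89, 0, 0], [0.51, -0.89, 0, 0]]
  ]
}}

```text
time: 2.7
eef_pos: [0.3607, 0.3764, 0.2314]
tcp_rot: [-0.416, 0.572, 0.416, 0.572]
contact_force: [0.4, 0.6, 0.5]
opening: 1.001
```

Request:
{"method": "servo_tool", "body": {
  "deltas": [
    [[0.25, -0.45, 0, 0], [0.51, -0.89, 0, 0], [0.51, -0.89, 0, 0], [0.51, -0.89, 0, 0], [0.51, -0.89, 0, 0]]
  ]
}}

```text
time: 3.2
eef_pos: [0.4117, 0.2874, 0.2313]
tcp_rot: [-0.416, 0.572, 0.417, 0.572]
contact_force: [-1.3, -0.2, 0.0]
opening: 1.0
```

Request:
{"method": "servo_tool", "body": {
  "deltas": [
    [[0.25, -0.45, 0, 0], [0.51, -0.89, 0, 0], [0.51, -0.89, 0, 0], [0.51, -0.89, 0, 0], [0.51, -0.89, 0, 0]]
  ]
}}

```text
time: 3.7
eef_pos: [0.4626, 0.1986, 0.2312]
tcp_rot: [-0.416, 0.572, 0.417, 0.571]
contact_force: [0.3, 0.3, 1.2]
opening: 0.999
```

Request:
{"method": "servo_tool", "body": {
  "deltas": [
    [[0.25, -0.45, 0, 0], [0.51, -0.89, 0, 0], [0.51, -0.89, 0, 0], [0.51, -0.89, 0, 0], [0.51, -0.89, 0, 0]]
  ]
}}

```text
time: 4.2
eef_pos: [0.5135, 0.1097, 0.2311]
tcp_rot: [-0.416, 0.572, 0.417, 0.571]
contact_force: [-0.9, -0.2, -0.8]
opening: 1.002
```

```bash
cat > h.py <<'E'
from plant import *
import numpy as np, cv2
from scipy.spatial.transform import Rotation as R
K=calibration("wrist");I=np.array(K["intrinsics"]);T=np.array(K["T_tool_cam"])
def shot(name):
    s=get_state();im=read_camera("wrist");cv2.imwrite(f"pics/{name}.png",im)
    M=np.eye(4);M[:3,:3]=R.from_quat(s["tcp_rot"]).as_matrix();M[:3,3]=s["eef_pos"]
    M=M@T;np.save(f"pics/{name}.npy",M);return im,M,s
def px2w(M,uv,z):   # pixel -> world at height z
    d=M[:3,:3]@np.linalg.solve(I,[uv[0],uv[1],1.]);return M[:3,3]+d*(z-M[2,3])/d[2]
def w2px(M,X):
    p=I@(np.linalg.inv(M)@np.append(X,1))[:3];return p[:2]/p[2]
def rect(im,M,c,z,half=.05,n=560): # metric top view: right=+x? image x = -y world, up = +x world
    g=np.float32([[0,0],[n,0],[n,n],[0,n]])
    W=[(c[0]+half,c[1]+half),(c[0]+half,c[1]-half),(c[0]-half,c[1]-half),(c[0]-half,c[1]+half)]
    src=np.float32([w2px(M,[x,y,z]) for x,y in W])
    return cv2.warpPerspective(im,cv2.getPerspectiveTransform(src,g),(n,n),flags=cv2.INTER_CUBIC)
E
python3 - <<'E'
from h import *
im,M,s=shot("w1")
print(s["time"],s["eef_pos"],R.from_quat(s["tcp_rot"]).as_matrix().round(3),s["qpos"])
for q in("ring_face","cell","spanner_grip"): print(q,[(np.round(d["at"],4),round(d["p"],2)) for d in recognise("wrist",q)[:2]])
a=rect(im,M,(.515,.107),.038,.03,400);b=rect(im,M,(.515,.107),.01,.07,400)
cv2.imwrite("pics/w1r.png",cv2.hconcat([a,b]))
E
```

```text
4.2 [0.5135415  0.10974579 0.23110414] [[-0.001 -0.952  0.307]
 [ 0.001  0.307  0.952]
 [-1.     0.001  0.   ]] [ 1.68863777e-02 -4.60689311e-02  1.94205200e+00  6.71619141e-04
  1.24637888e+00 -1.24239259e+00]
ring_face [(array([0.5082, 0.111 , 0.014 ]), 0.73)]
cell [(array([0.5037, 0.1123, 0.0149]), 0.95)]
spanner_grip [(array([ 0.5132, -0.135 ,  0.0534]), 0.85)]
```

View pics/w1r.png

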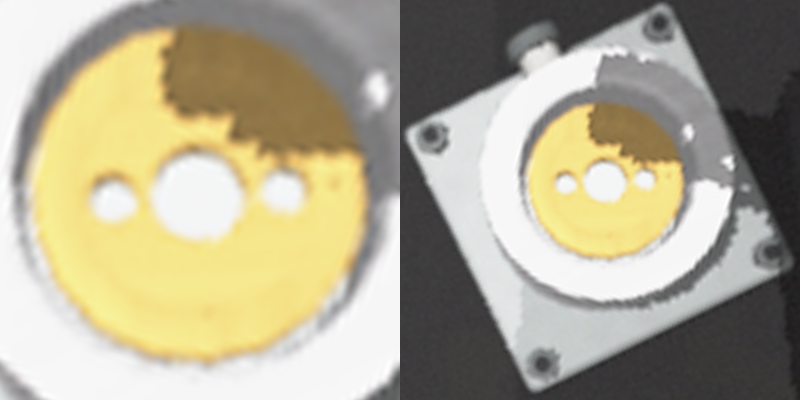

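The ring's holes show at crop pixels (114,200) and (284,190). That puts the ring centre at about (0.516, 0.107), with the hole line turned +0.06 rad from world y. The cell's yaw is about +0.46. Next I'll look at the spanner.

Request:
{"method": "servo_tool", "body": {
  "deltas": [
    [[0, -0.45, 0, 0], [0, -0.85, 0, 0], [0, -0.85, 0, 0], [0, -0.85, 0, 0], [0, -0.85, 0, 0]]
  ]
}}

```text
time: 4.9
eef_pos: [0.5142, 0.024, 0.2313]
tcp_rot: [-0.416, 0.572, 0.416, 0.572]
contact_force: [0.5, 0.1, 0.0]
opening: 0.998
```

Request:
{"method": "servo_tool", "body": {
  "deltas": [
    [[0, -0.45, 0, 0], [0, -0.8, 0, 0], [0, -0.8, 0, 0], [0, -0.8, 0, 0], [0, -0.8, 0, 0]]
  ]
}}

```text
time: 5.4
eef_pos: [0.5143, -0.0555, 0.2312]
tcp_rot: [-0.416, 0.572, 0.416, 0.572]
contact_force: [0.1, -0.2, 0.1]
opening: 0.998
```

Request:
{"method": "servo_tool", "body": {
  "deltas": [
    [[0, -0.45, 0, 0], [0, -0.8, 0, 0], [0, -0.8, 0, 0], [0, -0.8, 0, 0], [0, -0.8, 0, 0]]
  ]
}}

```text
time: 5.9
eef_pos: [0.5144, -0.1354, 0.2312]
tcp_rot: [-0.416, 0.572, 0.416, 0.572]
contact_force: [0.5, 0.6, 0.6]
opening: 1.0
```

Run:
```python
from h import *
im,M,s=shot("w2")
print(s["time"],s["eef_pos"],s["qpos"])
for q in("spanner_grip","stand_seat"): print(q,[(np.round(d["at"],4),round(d["p"],2)) for d in recognise("wrist",q)[:2]])
a=rect(im,M,(.513,-.137),.09,.035,400);b=rect(im,M,(.513,-.137),.026,.05,400)
cv2.imwrite("pics/w2r.png",cv2.hconcat([a,b]))
```

```text
5.9 [ 0.51435324 -0.13539927  0.23116557] [-4.48513136e-01 -3.04806018e-02  1.92684205e+00  5.49123347e-04
  1.24581026e+00 -1.70738808e+00]
spanner_grip []
stand_seat [(array([ 0.4964, -0.1366,  0.0206]), 0.86), (array([ 0.3734, -0.3834,  0.021 ]), 0.31)]
```

View pics/w2r.png

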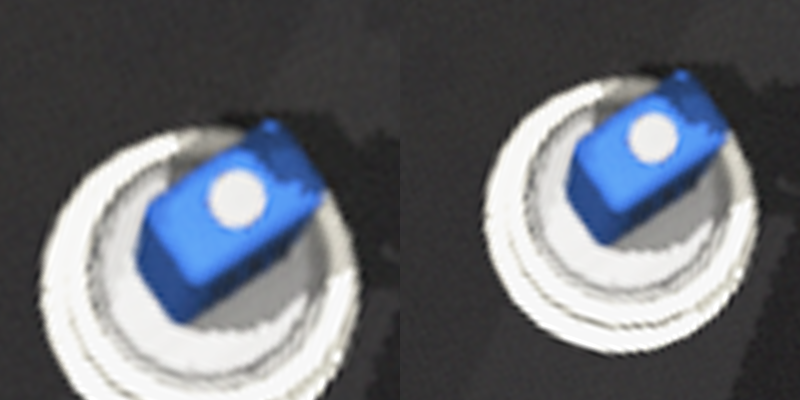

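The grip's top is centred on crop pixel (238,199), about (0.513, -0.1435), and its long axis puts the jaws at roughly 39°. I'll turn, come nearer and refine.

Request:
{"method": "servo_tool", "body": {
  "deltas": [
    [[0, -0.04, -0.3, -0.09], [-0.01, -0.08, -0.7, -0.18], [-0.01, -0.08, -0.7, -0.27], [-0.01, -0.08, -0.7, -0.37], [-0.01, -0.08, -0.7, -0.37]]
  ]
}}

```text
time: 6.55
eef_pos: [0.5132, -0.1442, 0.161]
tcp_rot: [-0.234, 0.667, 0.235, 0.667]
contact_force: [-0.2, -0.1, -0.6]
opening: 1.001
```

Run:
```python
from h import *
im,M,s=shot("w3")
m=R.from_quat(s["tcp_rot"]).as_matrix()
print(s["time"],s["eef_pos"],np.degrees(np.arctan2(m[1,2],m[0,2])),s["qpos"][5])
a=rect(im,M,(.513,-.1435),.09,.025,400);b=rect(im,M,(.513,-.1435),.026,.04,400)
hsv=cv2.cvtColor(a,cv2.COLOR_BGR2HSV);blue=cv2.inRange(hsv,(95,120,100),(130,255,255))
for vmin in(60,150,180,200):
  k=cv2.inRange(hsv,(95,100,vmin),(130,255,255));c=max(cv2.findContours(k,0,2)[0],key=cv2.contourArea);print(vmin,cv2.minAreaRect(c))
cv2.imwrite("pics/w3r.png",cv2.hconcat([a,b]))
```

```text
6.55 [ 0.51324595 -0.14420155  0.16097999] 38.764147434791525 -1.1409807903755622
60 ((165.50189208984375, 222.71697998046875), (149.33860778808594, 315.2189025878906), 55.388858795166016)
150 ((164.1712646484375, 224.6866455078125), (140.72805786132812, 309.2001647949219), 55.222171783447266)
180 ((193.46453857421875, 203.2485809326172), (138.44168090820312, 233.4801483154297), 55.40770721435547)
200 ((193.50039672851562, 202.19020080566406), (136.77719116210938, 229.41188049316406), 55.3758430480957)
```

View pics/w3r.png

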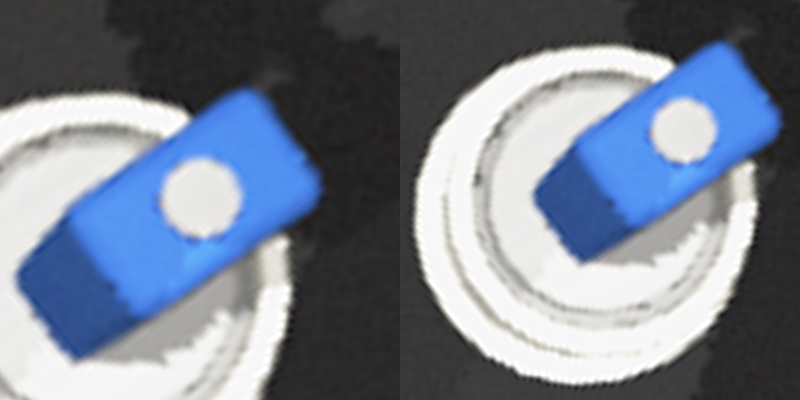

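Request:
{"method": "servo_tool", "body": {
  "deltas": [
    [[0, 0.01, -0.3, -0.046], [0, 0.01, -0.6, -0.046], [0, 0.01, -0.8, -0.046], [0, 0.01, -0.8, -0.046], [0, 0.01, -0.8, -0.046]]
  ]
}}

```text
time: 7.1
eef_pos: [0.5137, -0.1439, 0.0819]
tcp_rot: [-0.211, 0.675, 0.211, 0.675]
contact_force: [0.7, -0.1, 0.3]
opening: 0.996
```

Request:
{"method": "servo_tool", "body": {
  "deltas": [
    [[0, 0, -0.15, 0], [0, 0, -0.33, 0], [0, 0, -0.33, 0], [0, 0, -0.33, 0], [0, 0, -0.33, 0]]
  ]
}}

```text
time: 7.6
eef_pos: [0.5141, -0.1444, 0.0494]
tcp_rot: [-0.211, 0.675, 0.21, 0.676]
contact_force: [-0.2, -0.3, -0.4]
opening: 1.001
```

Request:
{"method": "servo_tool", "body": {
  "deltas": [
    [[0, 0, 0, 0], [0, 0, 0, 0], [0, 0, 0, 0], [0, 0, 0, 0], [0, 0, 0, 0]]
  ],
  "claw": -1,
  "force": 60
}}

```text
time: 8.1
eef_pos: [0.5134, -0.144, 0.0485]
tcp_rot: [-0.21, 0.675, 0.21, 0.675]
contact_force: [0.4, -0.1, 1.6]
opening: 0.208
```

Request:
{"method": "servo_tool", "body": {
  "deltas": [
    [[0, 0, 0, 0], [0, 0, 0, 0], [0, 0, 0, 0], [0, 0, 0, 0], [0, 0, 0, 0]]
  ]
}}

```text
time: 8.6
eef_pos: [0.5134, -0.144, 0.0485]
tcp_rot: [-0.21, 0.675, 0.21, 0.675]
contact_force: [0.1, 0.6, 2.6]
opening: 0.2
```

Request:
{"method": "servo_tool", "body": {
  "deltas": [
    [[0, 0, 0.1, 0], [0, 0, 0.25, 0], [0, 0, 0.5, 0], [0, 0, 0.75, 0], [0, 0, 0.75, 0]]
  ]
}}

```text
time: 9.1
eef_pos: [0.5162, -0.1453, 0.1283]
tcp_rot: [-0.213, 0.673, 0.208, 0.678]
contact_force: [1.0, 0.1, -2.1]
opening: 0.206
```

Request:
{"method": "servo_tool", "body": {
  "deltas": [
    [[0, 0.2, 0, -0.05], [0, 0.5, 0, -0.1], [0, 0.85, 0, -0.17], [0, 0.85, 0, -0.17], [0, 0.85, 0, -0.17]]
  ]
}}

```text
time: 9.6
eef_pos: [0.5127, -0.0583, 0.1225]
tcp_rot: [-0.119, 0.697, 0.119, 0.697]
contact_force: [-0.1, -0.8, -2.4]
opening: 0.2
```

Request:
{"method": "servo_tool", "body": {
  "deltas": [
    [[0, 0.4, 0, -0.09], [0, 0.8, 0, -0.177], [0, 0.85, 0, -0.177], [0, 0.85, 0, -0.177], [0, 0.85, 0, -0.177]]
  ]
}}

```text
time: 10.1
eef_pos: [0.5135, 0.0249, 0.1232]
tcp_rot: [-0.021, 0.707, 0.021, 0.707]
contact_force: [0.3, -0.5, -2.5]
opening: 0.206
```

Request:
{"method": "servo_tool", "body": {
  "deltas": [
    [[0.01, 0.4, 0, 0], [0.025, 0.7, 0, 0], [0.025, 0.81, 0, 0], [0.025, 0.81, 0, 0], [0.025, 0.81, 0, 0]]
  ]
}}

```text
time: 10.6
eef_pos: [0.516, 0.1058, 0.1232]
tcp_rot: [-0.021, 0.707, 0.02, 0.707]
contact_force: [-0.3, -0.1, -2.4]
opening: 0.204
```

Run:
```python
from h import *
im,M,s=shot("w4")
m=R.from_quat(s["tcp_rot"]).as_matrix()
print(s["time"],s["eef_pos"],np.degrees(np.arctan2(m[1,2],m[0,2])),s["qpos"][5],s["contact_force"],s["wrist_torque"])
cv2.imwrite("pics/w4r.png",cv2.resize(im,None,fx=1.25,fy=1.25))
```

```text
10.6 [0.51599849 0.10578938 0.12322835] 3.3353090022478025 -0.047867334749847106 [-0.29847032 -0.13939969 -2.44489042] [ 0.0094624   0.02098209 -0.03243321]
```

View pics/w4r.png

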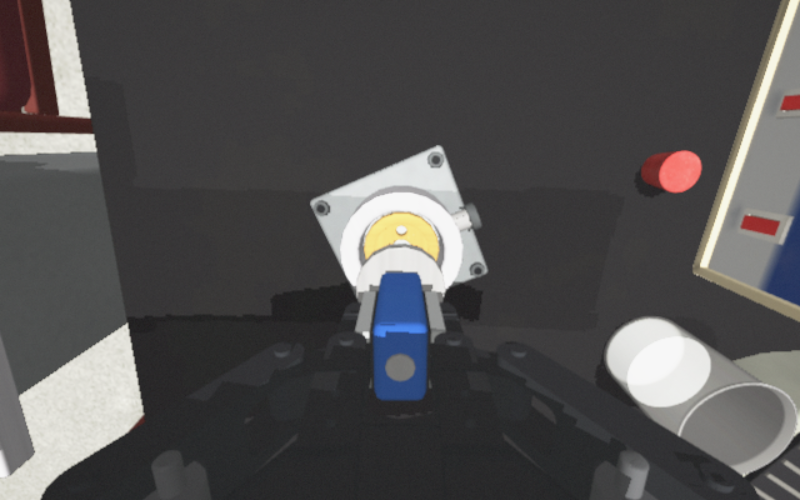

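The picture shows the +y hole at (401,230) and the grip button at (400,367), so they line up in x. Next I'll compute positions for the ring, the hole and the held spanner from the same camera.

Run:
```python
from h import *
im=cv2.imread("pics/w4.png");M=np.load("pics/w4.npy");M1=np.load("pics/w1.npy");im1=cv2.imread("pics/w1.png")
print("button",px2w(M,(320,293.6),.1645))
c=np.array([.516,.107]);a=rect(im,M,c,.038,.03,400);b=rect(im1,M1,c,.038,.03,400)
# holes via brightness blobs inside brass mask, and brass outline circle
for n,p in(("w4",a),("w1",b)):
    hsv=cv2.cvtColor(p,cv2.COLOR_BGR2HSV);k=cv2.inRange(hsv,(0,0,150),(180,70,255))
    N,l,st,ce=cv2.connectedComponentsWithStats(k)
    for i in range(1,N):
        if 500<st[i,4]<9000: print(n,st[i],c[0]+(200-ce[i][1])*.00015,c[1]+(200-ce[i][0])*.00015)
g=rect(im,M,(.516,.1058),.165,.03,400)
cv2.imwrite("pics/w4z.png",cv2.hconcat([a,g]))
```

```text
button [0.51582341 0.10567733 0.1645    ]
w4 [  86  179   42   48 1468] 0.515553985013624 0.12100957084468664
w1 [ 267    0  133  133 5430] 0.5391432320441989 0.08311116022099448
w1 [ 148  158   98   91 6787] 0.5155409606600855 0.10744533667305142
w1 [ 258  176   47   46 1689] 0.5162735346358792 0.09464120781527531
w1 [  89  186   49   44 1656] 0.5148067934782609 0.1200917572463768
```

View pics/w4z.png

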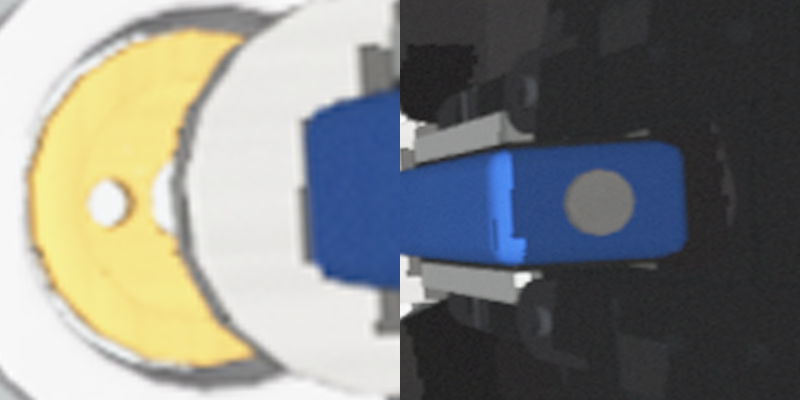

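Request:
{"method": "servo_tool", "body": {
  "deltas": [
    [[0.003, 0.02, -0.1, 0], [0.003, 0.02, -0.25, 0], [0.003, 0.02, -0.4, 0], [0.003, 0.02, -0.43, 0], [0.003, 0.02, -0.43, 0]]
  ]
}}

```text
time: 11.15
eef_pos: [0.5149, 0.1089, 0.0785]
tcp_rot: [-0.021, 0.708, 0.021, 0.706]
contact_force: [-0.8, 0.3, -2.2]
opening: 0.202
```

Request:
{"method": "servo_tool", "body": {
  "deltas": [
    [[0, 0, -0.01, 0], [0, 0, -0.02, 0], [0, 0, -0.03, 0], [0, 0, -0.04, 0], [0, 0, -0.05, 0]]
  ]
}}

```text
time: 11.65
eef_pos: [0.5163, 0.1091, 0.0755]
tcp_rot: [-0.021, 0.707, 0.021, 0.707]
contact_force: [0.5, -0.4, -2.4]
opening: 0.2
```

Request:
{"method": "servo_tool", "body": {
  "deltas": [
    [[0, 0, -0.005, 0], [0, 0, -0.01, 0], [0, 0, -0.015, 0], [0, 0, -0.02, 0], [0, 0, -0.02, 0]]
  ]
}}

```text
time: 12.15
eef_pos: [0.5162, 0.109, 0.0734]
tcp_rot: [-0.021, 0.707, 0.021, 0.707]
contact_force: [-0.6, 0.3, -0.6]
opening: 0.204
```

```bash
cat > st.py <<'E'
from h import *
s=get_state();m=R.from_quat(s["tcp_rot"]).as_matrix()
print(s["time"],np.round(s["eef_pos"],4),"jaw",np.degrees(np.arctan2(m[1,2],m[0,2])).round(2),"q6",s["qpos"][5].round(3),np.round(s["contact_force"],1),np.round(s["wrist_torque"],3),"tilt",m[:,0].round(4))
E
python3 st.py
```

```text
12.15 [0.5162 0.109  0.0734] jaw 3.35 q6 -0.043 [-0.6  0.3 -0.6] [0.024 0.019 0.009] tilt [ 0. -0. -1.]
```

Request:
{"method": "servo_tool", "body": {
  "deltas": [
    [[0, -0.006, 0, 0], [-0.002, -0.012, 0, 0], [-0.002, -0.012, -0.005, 0], [-0.002, -0.012, -0.01, 0], [-0.002, -0.012, -0.01, 0]]
  ]
}}

```text
time: 12.65
eef_pos: [0.5158, 0.1078, 0.0722]
tcp_rot: [-0.021, 0.707, 0.021, 0.707]
contact_force: [0.3, 0.8, -1.4]
opening: 0.201
```

```bash
python3 st.py
```

```text
12.65 [0.5158 0.1078 0.0722] jaw 3.35 q6 -0.045 [ 0.3  0.8 -1.4] [-0.016  0.013 -0.013] tilt [-3.e-04 -0.e+00 -1.e+00]
```

Not blocked. I'll continue down gently.

Request:
{"method": "servo_tool", "body": {
  "deltas": [
    [[0, 0, -0.005, 0], [0, 0, -0.01, 0], [0, 0, -0.015, 0], [0, 0, -0.02, 0], [0, 0, -0.02, 0]]
  ]
}}

```text
time: 13.15
eef_pos: [0.5158, 0.1078, 0.0702]
tcp_rot: [-0.021, 0.707, 0.021, 0.707]
contact_force: [-0.1, -0.2, -2.1]
opening: 0.202
```

```bash
python3 st.py
```

```text
13.15 [0.5158 0.1078 0.0702] jaw 3.35 q6 -0.045 [-0.1 -0.2 -2.1] [-0.012 -0.001  0.016] tilt [-2.e-04 -0.e+00 -1.e+00]
```

Request:
{"method": "servo_tool", "body": {
  "deltas": [
    [[0, 0, -0.005, 0], [0, 0, -0.01, 0], [0, 0, -0.015, 0], [0, 0, -0.02, 0], [0, 0, -0.025, 0]]
  ]
}}

```text
time: 13.65
eef_pos: [0.5159, 0.1078, 0.0678]
tcp_rot: [-0.021, 0.707, 0.021, 0.707]
contact_force: [-0.4, 0.3, -1.9]
opening: 0.203
```

```bash
python3 st.py
```

```text
13.65 [0.5159 0.1078 0.0678] jaw 3.35 q6 -0.045 [-0.4  0.3 -1.9] [ 0.027  0.073 -0.03 ] tilt [-0.  0. -1.]
```

Request:
{"method": "servo_tool", "body": {
  "deltas": [
    [[0, 0, -0.003, -0.02], [0, 0, -0.003, -0.05], [0, 0, -0.003, -0.08], [0, 0, -0.003, -0.11], [0, 0, -0.003, -0.14]]
  ]
}}

```text
time: 14.15
eef_pos: [0.5164, 0.1077, 0.0676]
tcp_rot: [0.057, 0.704, -0.058, 0.705]
contact_force: [1.3, 0.6, -3.1]
opening: 0.206
```

```bash
python3 st.py
```

```text
14.15 [0.5164 0.1077 0.0676] jaw -9.31 q6 0.176 [ 1.3  0.6 -3.1] [-0.08  -0.245  0.143] tilt [ 1.3e-03 -5.0e-04 -1.0e+00]
```

Request:
{"method": "servo_tool", "body": {
  "deltas": [
    [[0, 0, 0, -0.03], [0, 0, 0, -0.06], [0, 0, 0, -0.09], [0, 0, 0, -0.11], [0, 0, 0, -0.11]]
  ]
}}

```text
time: 14.65
eef_pos: [0.5164, 0.1077, 0.0676]
tcp_rot: [0.117, 0.697, -0.117, 0.698]
contact_force: [0.9, -1.2, -3.6]
opening: 0.202
```

```bash
python3 st.py
```

```text
14.65 [0.5164 0.1077 0.0676] jaw -19.11 q6 0.347 [ 0.9 -1.2 -3.6] [-0.116 -0.298  0.099] tilt [ 1.4e-03 -4.0e-04 -1.0e+00]
```

Request:
{"method": "servo_tool", "body": {
  "deltas": [
    [[0, 0, 0, -0.01], [0, 0, 0, -0.02], [0, 0, 0, -0.03], [0, 0, 0, -0.04], [0, 0, 0, -0.04]]
  ],
  "force": 35
}}

```text
time: 15.15
eef_pos: [0.5163, 0.1077, 0.0677]
tcp_rot: [0.14, 0.693, -0.14, 0.694]
contact_force: [2.9, -1.3, -4.0]
opening: 0.204
```

```bash
python3 st.py
```

```text
15.15 [0.5163 0.1077 0.0677] jaw -22.78 q6 0.411 [ 2.9 -1.3 -4. ] [-0.23  -0.579  0.106] tilt [ 1.1e-03 -2.0e-04 -1.0e+00]
```

Request:
{"method": "servo_tool", "body": {
  "deltas": [
    [[0.003, -0.001, 0, -0.006], [0.003, -0.001, 0, -0.012], [0.003, -0.001, 0, -0.018], [0.003, -0.001, 0, -0.024], [0.003, -0.001, 0, -0.03]]
  ]
}}

```text
time: 15.65
eef_pos: [0.5164, 0.1077, 0.0676]
tcp_rot: [0.156, 0.69, -0.156, 0.69]
contact_force: [3.0, -1.3, -3.9]
opening: 0.205
```

```bash
python3 st.py
```

```text
15.65 [0.5164 0.1077 0.0676] jaw -25.49 q6 0.458 [ 3.  -1.3 -3.9] [-0.227 -0.592  0.148] tilt [ 3.e-04 -1.e-04 -1.e+00]
```

Request:
{"method": "servo_tool", "body": {
  "deltas": [
    [[0.004, -0.002, 0, -0.006], [0.004, -0.002, 0, -0.012], [0.004, -0.002, 0, -0.018], [0.004, -0.002, 0, -0.024], [0.004, -0.002, 0, -0.03]]
  ]
}}

```text
time: 16.15
eef_pos: [0.5165, 0.1076, 0.0676]
tcp_rot: [0.172, 0.686, -0.172, 0.686]
contact_force: [0.4, -0.7, -2.0]
opening: 0.201
```

```bash
python3 st.py
```

```text
16.15 [0.5165 0.1076 0.0676] jaw -28.2 q6 0.505 [ 0.4 -0.7 -2. ] [-0.057 -0.276  0.087] tilt [-5.e-04  2.e-04 -1.e+00]
```

Lateral load is gone and thread friction is steady at about 0.1 N m. I'll continue turning.

Request:
{"method": "servo_tool", "body": {
  "deltas": [
    [[0.001, 0, 0, -0.007], [0.001, 0, 0, -0.014], [0.001, 0, 0, -0.021], [0.001, 0, 0, -0.028], [0.001, 0, 0, -0.035]]
  ]
}}

```text
time: 16.65
eef_pos: [0.5165, 0.1076, 0.0675]
tcp_rot: [0.191, 0.681, -0.191, 0.681]
contact_force: [-0.3, -0.7, -0.2]
opening: 0.204
```

```bash
python3 st.py
```

```text
16.65 [0.5165 0.1076 0.0675] jaw -31.35 q6 0.56 [-0.3 -0.7 -0.2] [ 0.039 -0.012  0.091] tilt [-6.e-04  2.e-04 -1.e+00]
```

Request:
{"method": "servo_tool", "body": {
  "deltas": [
    [[0, 0, 0, -0.007], [0, 0, 0, -0.014], [0, 0, 0, -0.021], [0, 0, 0, -0.028], [0, 0, 0, -0.035]]
  ]
}}

```text
time: 17.15
eef_pos: [0.5166, 0.1076, 0.0675]
tcp_rot: [0.21, 0.675, -0.21, 0.675]
contact_force: [-0.2, 0.7, 0.5]
opening: 0.206
```

```bash
python3 st.py
```

```text
17.15 [0.5166 0.1076 0.0675] jaw -34.5 q6 0.615 [-0.2  0.7  0.5] [0.206 0.097 0.152] tilt [-4.e-04  1.e-04 -1.e+00]
```

Request:
{"method": "servo_tool", "body": {
  "deltas": [
    [[0, 0, 0.002, -0.007], [0, 0, 0.002, -0.014], [0, 0, 0.002, -0.021], [0, 0, 0.002, -0.028], [0, 0, 0.002, -0.035]]
  ]
}}

```text
time: 17.65
eef_pos: [0.5165, 0.1076, 0.0675]
tcp_rot: [0.228, 0.67, -0.228, 0.669]
contact_force: [-0.8, 1.6, -1.9]
opening: 0.204
```

```bash
python3 st.py
```

```text
17.65 [0.5165 0.1076 0.0675] jaw -37.57 q6 0.669 [-0.8  1.6 -1.9] [0.291 0.071 0.708] tilt [-4.e-04 -3.e-04 -1.e+00]
```

Torque jumped to 0.7 N m, so that looks like the stop. I'm relieving it at once.

Request:
{"method": "servo_tool", "body": {
  "deltas": [
    [[0, 0, 0, 0.025], [0, 0, 0, 0.025], [0, 0, 0, 0.025], [0, 0, 0, 0.025], [0, 0, 0, 0.025]]
  ]
}}

```text
time: 18.15
eef_pos: [0.5165, 0.1076, 0.0675]
tcp_rot: [0.215, 0.674, -0.215, 0.673]
contact_force: [-0.9, 0.7, -2.5]
opening: 0.201
```

```bash
python3 st.py
```

```text
18.15 [0.5165 0.1076 0.0675] jaw -35.39 q6 0.63 [-0.9  0.7 -2.5] [0.248 0.129 0.18 ] tilt [-5.e-04  2.e-04 -1.e+00]
```

Request:
{"method": "servo_tool", "body": {
  "deltas": [
    [[0, 0, 0, -0.005], [0, 0, 0, -0.01], [0, 0, 0, -0.01], [0, 0, 0, -0.01], [0, 0, 0, -0.01]]
  ]
}}

```text
time: 18.65
eef_pos: [0.5165, 0.1076, 0.0676]
tcp_rot: [0.22, 0.672, -0.22, 0.672]
contact_force: [-0.7, 0.4, -3.3]
opening: 0.206
```

```bash
python3 st.py
```

```text
18.65 [0.5165 0.1076 0.0676] jaw -36.24 q6 0.645 [-0.7  0.4 -3.3] [0.327 0.127 0.425] tilt [-4.e-04  0.e+00 -1.e+00]
```

Torque is 0.43 N m, held against a hard stop and well above the thread friction. I'll unload within the hole slack, lift, and look at the ring.

Request:
{"method": "servo_tool", "body": {
  "deltas": [
    [[0, 0, 0, 0.025], [0, 0, 0, 0.047], [0, 0, 0, 0.047], [0, 0, 0, 0.047], [0, 0, 0, 0.047]]
  ],
  "force": 60
}}

```text
time: 19.15
eef_pos: [0.5168, 0.1074, 0.0678]
tcp_rot: [0.195, 0.679, -0.195, 0.68]
contact_force: [0.2, -1.0, -2.3]
opening: 0.204
```

```bash
python3 st.py
```

```text
19.15 [0.5168 0.1074 0.0678] jaw -32.08 q6 0.573 [ 0.2 -1.  -2.3] [-0.017  0.012 -0.031] tilt [ 2.e-04 -2.e-04 -1.e+00]
```

Request:
{"method": "servo_tool", "body": {
  "deltas": [
    [[0, 0, 0.03, 0], [0, 0, 0.08, 0], [0, 0, 0.15, 0], [0, 0, 0.35, 0], [0, 0, 0.57, 0]]
  ]
}}

```text
time: 19.65
eef_pos: [0.5163, 0.1075, 0.1253]
tcp_rot: [0.195, 0.68, -0.195, 0.679]
contact_force: [0.5, -0.2, -1.7]
opening: 0.203
```

```bash
python3 st.py
python3 - <<'E'
from h import *
im,M,s=shot("w5")
a=rect(im,M,(.516,.107),.038,.03,400);cv2.imwrite("pics/w5r.png",cv2.hconcat([a,cv2.resize(im,(640,400))[:,120:520]]))
E
```

```text
19.65 [0.5163 0.1075 0.1253] jaw -32.03 q6 0.572 [ 0.5 -0.2 -1.7] [ 0.021 -0.019  0.023] tilt [-0.001  0.    -1.   ]
```

View pics/w5r.png

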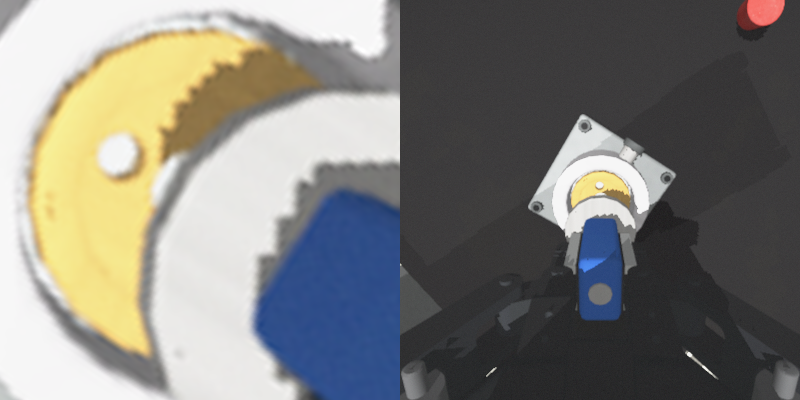

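The hole now sits at crop pixel (120,155), which puts the line at about -31°. The ring has turned about 0.6 rad, which agrees with the felt stop. Now I'll take the spanner back to the stand.

Request:
{"method": "servo_tool", "body": {
  "deltas": [
    [[0, -0.2, 0, 0.06], [0, -0.5, 0, 0.13], [0, -0.85, 0, 0.2], [0, -0.85, 0, 0.27], [0, -0.85, 0, 0.3]]
  ]
}}

```text
time: 20.2
eef_pos: [0.517, 0.0214, 0.125]
tcp_rot: [0.031, 0.706, -0.031, 0.707]
contact_force: [-0.4, 0.3, -2.0]
opening: 0.202
```

Request:
{"method": "servo_tool", "body": {
  "deltas": [
    [[0, -0.4, 0, 0.06], [0, -0.85, 0, 0.13], [0, -0.85, 0, 0.2], [0, -0.85, 0, 0.27], [0, -0.85, 0, 0.3]]
  ]
}}

```text
time: 20.7
eef_pos: [0.5169, -0.0631, 0.1249]
tcp_rot: [-0.136, 0.694, 0.135, 0.694]
contact_force: [0.7, 0.2, -1.0]
opening: 0.205
```

Request:
{"method": "servo_tool", "body": {
  "deltas": [
    [[-0.02, -0.4, 0, 0.07], [-0.03, -0.7, 0, 0.14], [-0.03, -0.81, 0, 0.14], [-0.03, -0.81, 0, 0.14], [-0.03, -0.81, 0, 0.14]]
  ]
}}

```text
time: 21.2
eef_pos: [0.5136, -0.1429, 0.1246]
tcp_rot: [-0.209, 0.675, 0.21, 0.675]
contact_force: [-0.0, 1.0, -1.7]
opening: 0.199
```

```bash
python3 st.py
```

```text
21.2 [ 0.5136 -0.1429  0.1246] jaw 34.5 q6 -1.064 [-0.   1.  -1.7] [-0.035 -0.033 -0.01 ] tilt [-2.e-04  8.e-04 -1.e+00]
```

Request:
{"method": "servo_tool", "body": {
  "deltas": [
    [[0, -0.01, -0.15, 0], [0, -0.01, -0.35, 0], [0, -0.01, -0.55, 0], [0, -0.01, -0.66, 0], [0, -0.01, -0.66, 0]]
  ]
}}

```text
time: 21.7
eef_pos: [0.5119, -0.1428, 0.056]
tcp_rot: [-0.209, 0.676, 0.212, 0.674]
contact_force: [-0.9, -0.2, -1.9]
opening: 0.203
```

Request:
{"method": "servo_tool", "body": {
  "deltas": [
    [[0, 0, -0.02, 0], [0, 0, -0.035, 0], [0, 0, -0.05, 0], [0, 0, -0.06, 0], [0, 0, -0.06, 0]]
  ]
}}

```text
time: 22.2
eef_pos: [0.5138, -0.1446, 0.053]
tcp_rot: [-0.21, 0.675, 0.21, 0.675]
contact_force: [0.0, 0.1, -1.5]
opening: 0.206
```

```bash
python3 st.py
```

```text
22.2 [ 0.5138 -0.1446  0.053 ] jaw 34.58 q6 -1.068 [ 0.   0.1 -1.5] [-0.055  0.012 -0.007] tilt [ 4.e-04 -3.e-04 -1.e+00]
```

Request:
{"method": "servo_tool", "body": {
  "deltas": [
    [[0, 0.002, -0.015, 0], [-0.003, 0.005, -0.03, 0], [-0.003, 0.005, -0.04, 0], [-0.003, 0.005, -0.043, 0], [-0.003, 0.005, -0.043, 0]]
  ]
}}

```text
time: 22.7
eef_pos: [0.5134, -0.1439, 0.0485]
tcp_rot: [-0.21, 0.675, 0.21, 0.675]
contact_force: [-1.3, 0.1, -1.1]
opening: 0.2
```

```bash
python3 st.py
```

```text
22.7 [ 0.5134 -0.1439  0.0485] jaw 34.58 q6 -1.067 [-1.3  0.1 -1.1] [ 0.021  0.11  -0.051] tilt [-4.e-04  2.e-04 -1.e+00]
```

Request:
{"method": "servo_tool", "body": {
  "deltas": [
    [[0, 0, -0.003, 0], [0, 0, -0.006, 0], [0, 0, -0.006, 0], [0, 0, -0.006, 0], [0, 0, -0.006, 0]]
  ]
}}

```text
time: 23.2
eef_pos: [0.5134, -0.1439, 0.0485]
tcp_rot: [-0.21, 0.675, 0.21, 0.675]
contact_force: [-3.9, 1.7, 4.9]
opening: 0.206
```

```bash
python3 st.py
```

```text
23.2 [ 0.5134 -0.1439  0.0485] jaw 34.58 q6 -1.067 [-3.9  1.7  4.9] [ 0.239  0.69  -0.023] tilt [-5.e-04  2.e-04 -1.e+00]
```

It's seated at the same height as at the start. I'll release and retreat.

Request:
{"method": "servo_tool", "body": {
  "deltas": [
    [[0, 0, 0.003, 0], [0, 0, 0.003, 0], [0, 0, 0.003, 0], [0, 0, 0.003, 0], [0, 0, 0.003, 0]]
  ]
}}

```text
time: 23.7
eef_pos: [0.5134, -0.1439, 0.0485]
tcp_rot: [-0.21, 0.675, 0.21, 0.675]
contact_force: [-3.0, 1.0, 5.2]
opening: 0.202
```

Request:
{"method": "servo_tool", "body": {
  "deltas": [
    [[0, 0, 0, 0], [0, 0, 0, 0], [0, 0, 0, 0], [0, 0, 0, 0], [0, 0, 0, 0]]
  ],
  "claw": 1
}}

```text
time: 24.2
eef_pos: [0.5135, -0.144, 0.048]
tcp_rot: [-0.21, 0.675, 0.21, 0.675]
contact_force: [-0.2, 0.4, -0.1]
opening: 0.998
```

Request:
{"method": "servo_tool", "body": {
  "deltas": [
    [[0, 0, 0, 0], [0, 0, 0, 0], [0, 0, 0, 0], [0, 0, 0, 0], [0, 0, 0, 0]]
  ]
}}

```text
time: 24.7
eef_pos: [0.5134, -0.1439, 0.0481]
tcp_rot: [-0.21, 0.675, 0.21, 0.675]
contact_force: [-0.5, 0.1, 0.3]
opening: 1.004
```

Request:
{"method": "servo_tool", "body": {
  "deltas": [
    [[0, 0, 0.1, 0], [0, 0, 0.3, 0], [0, 0, 0.6, 0], [0, 0, 0.9, 0], [0, 0, 1, 0]]
  ]
}}

```text
time: 25.2
eef_pos: [0.5155, -0.1449, 0.1526]
tcp_rot: [-0.212, 0.673, 0.208, 0.677]
contact_force: [0.5, -0.6, -0.2]
opening: 0.996
```

Request:
{"method": "servo_tool", "body": {
  "deltas": [
    [[0, 0.2, 0.3, 0], [0, 0.5, 0.5, 0], [0, 0.8, 0.8, 0], [0, 0.9, 0.8, 0], [0, 0.9, 0.8, 0]]
  ]
}}

```text
time: 25.7
eef_pos: [0.5134, -0.0529, 0.2282]
tcp_rot: [-0.211, 0.675, 0.211, 0.675]
contact_force: [0.0, 0.5, 0.2]
opening: 0.999
```

Run:
```python
from h import *
im,M,s=shot("w6");print(s["time"],s["eef_pos"])
a=rect(im,M,(.513,-.1435),.026,.05,400);b=rect(im,M,(.516,.1075),.038,.045,400)
cv2.imwrite("pics/w6r.png",cv2.hconcat([a,b]))
cv2.imwrite("pics/top6.png",read_camera("top"))
```

```text
25.7 [ 0.51340007 -0.05288288  0.22822444]
```

View pics/w6r.png

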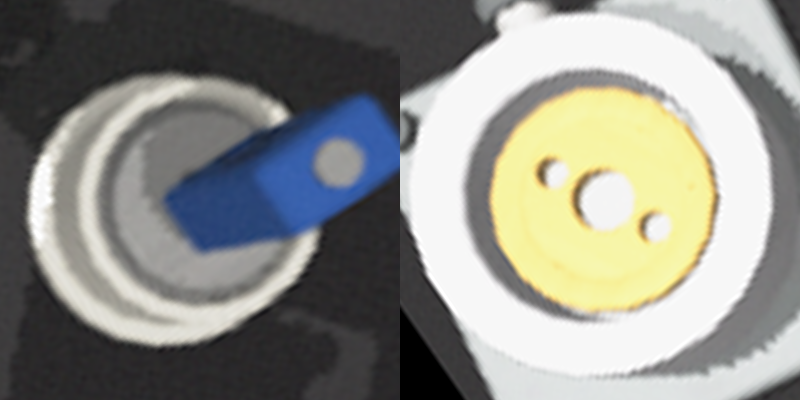

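The spanner stands in the cup and the ring's holes show at crop pixels (552,173) and (655,227). The gripper is clear, so I'm handing in.

```bash
python3 -c "
from plant import *
print(sign_off())"
```

```text
the job is handed in; nothing more can be done
None
```

I screwed the ring clockwise with the spanner until it hit a hard stop, stood the spanner back in its stand, and handed the job in at about 26 s. The one concern is a torque overshoot at the stop.

- **Ring:** the pins went in without resistance. The thread turned at about 0.1–0.15 N m, then resistance rose sharply at the stop. A second gentle press held at 0.43 N m, well above thread friction, so I take the ring as home.
- **Torque overshoot:** when the ring first hit the stop, the wrist torque read about 0.71 N m, above the 0.6 N m limit for the glass. I backed it off in the next move. I can't tell how much of that reached the ring.
- **Ring angle:** the pictures don't fully agree. The hole line started at about +3° and ended between -28° and -31°, a turn of roughly 0.54–0.6 rad. The spanner itself stopped at about -35°; slack in the holes and give in the grip may explain the difference. There is no direct reading of the ring joint to settle it.
- **Spanner:** it went back at the same height and place as at the start, with a clear contact when it seated. The last picture shows it standing in the cup with the gripper clear.
- **Other things:** I felt no contact with anything else, but I did not check the bystanders' positions afterwards.

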